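Third hand at the cupping table: press the card rail on the end plate

ROBOT

A 6-joint arm with a two-finger parallel gripper is mounted at the origin on the work surface. World frame = base frame: x ahead of the robot, y to its left, z up, the work surface at z = 0. Lengths are in m, angles in rad, forces in N, time in s.
With the tool pointing down it reaches from about 0.35 to 0.975 m from the base axis. Payload 4.9 kg.
Tool frame: the origin (TCP) lies midway between the tips of the shut fingers; the grasp point (between the pads) lies 19 mm behind it; x points along the fingers, z is the direction in which the jaws open and shut, and the axes are right-handed (so a half turn about x gives the same grasp; the last joint's range is limited). The gripper opens to 85 mm and grips with 20 to 120 N. Pads are 22 mm wide; open, the fingers measure 114 mm over their backs; the gripper's body (76 mm by 85 mm) begins 54 mm behind the grasp point. The pads swing forward as they close: fully open they stand 13 mm farther back than shut.
Start: joints at [1.082, 0.053, 1.613, -0, 1.476, -0.119], TCP at [0.226, 0.583, 0.231] pointing down, gripper open.
Joint ranges: [-3.01, 3.01], [-1.01, 2.22], [0.06, 2.58], [-1.02, 4.17], [0.09, 2.62], [-3.14, 3.14]. Speed limits (rad/s): [2.57, 2.57, 3.14, 3.14, 3.14, 3.14].

INTERFACE

Orientations are given as a unit quaternion [w, x, y, z].
In Python, from plant import state, cams, workorder, nets gives the robot as it stands.
- The arm moves only by the tool play_rows, never from a script. Its argument "motion" is a list of rows, each a list of 3 entries, a list of its own where there are three numbers: the closure, from -1 (fully open) to 1 (shut), then the shift along the world's x, y, z in m, then the turn about the world's z in rad. A call has 1 to 5 rows; each row is the pose to reach, as a shift and turn from the pose commanded when the call began; what a row does not reach only later rows make up. A row lasts 1/10 s, in which the tool goes at most 50 mm and 8.59 degrees, less where a joint would pass 70% of its speed; a pose out of reach is approached as far as the arm can. A call with a gripper value outside its range is refused whole. The fingers move at their own pace and stop on an object; the grip force is fixed at half the most. Time passes only in rows, so rows that repeat a pose let the fingers close. It gives the time, the measured TCP pose, the force and the opening at its end, in the units of the state.
- state(): the state, without advancing time (a new reading comes with each control period).
- cams.grab_frame(name): name is "side" or "top" or "wrist"; returns (picture, depth): 480x640x3 uint8, red, green, blue; 480x640 float32, m along the optical axis (not along the pixel's ray), 0 where there is no reading.
- cams.camera_info(name): a dict with "K" (3x3 intrinsics, pixels), "rvec" (rotation vector, rad) and "tvec" (3), from world to camera coordinates, as OpenCV has them. Camera axes: x right, y down, z forward; pixel columns grow to the right and rows downward; lengths in m; the calibration is good to about 2 mm. A picture is of the moment at which its call begins: read the wrist's pose just before it. camera_info takes no time and is no camera call; for the wrist camera it gives the pose at the moment of the call.
- workorder.job_done(): hands the job in, once; it reports no verdict.
Trained networks look in the newest picture that a camera, given by its name, has taken for a name from the list of things; names that differ only in an ending like _2 or _b are one class to them, and where a whole thing is asked for, a point or a joint stands for the part that bears it (a point fixed in the world has none). Each returns a list of dicts, best first, with "score" (0 to 1); they miss things now and then, are a little off and sometimes report something else, mostly with a low value. They report only what shows in the picture. A call takes as long as a camera call. They do not tell look-alikes from the thing itself.
- nets.recognise(camera, target): "at" ([x, y, z] in m, in world coordinates, good to about 4 mm: the middle of the surface that is visible of it).
- nets.landmark_of(camera, target): "at" ([x, y, z] in m, in world coordinates, good to about 4 mm: a listed point, or the origin of a listed thing).
The state is a dict: "time": time; "joint_pos": joint angles; "joint_vel": joint speeds; "joint_efforts": joint torques, N m; "tool_pos": TCP position; "tool_rot": TCP orientation; "contact_force": force on the tool from outside, world axes, zero at the start; "ft_torque": the same for the moment, N m; "gripper_width": opening from 0.0 (shut) to 1.0 (fully open).
Only numpy, scipy, OpenCV 4.12 (cv2) and the standard library are available. Lean on these libraries where they do the work, as an engineer would, in place of code of your own. Each camera call takes 0.05 s, during which the arm holds its last target.

TASK

Act as a third hand: pick up the loose wooden card rail, lay it flat on the bed of the metal fixture, snug along the black fence, and push its end against the blue end plate until the pointer stands in the green band, never reaching the red one. Your program finishes while still holding the rail pressed there steadily, pointer in the green, so that a colleague can drive the screws. Leave the glasses, the blue tray and the screwdriver where they are.

Things in the scene. Friction and masses are not known exactly. Their poses are not given: they have to be found in the camera images.
- rail: the loose card rail: a beech bar 140 mm long (its x), 30 mm wide (its y), 50 mm high (its z), a thin dark groove painted along its top; about 0.16 kg (varies). Both ends and both sides are alike: it may go in either way round. Origin: centre of its underside. It starts upright, groove up, on the table (z = 0), free on all sides.
- fixture: the fixed assembly fixture: an aluminium bed 300 mm (its x) by 150 mm (its y), 12 mm thick. Origin: centre of the underside, on the table. The rail is pushed along its +x, roughly away from the robot. Across the bed stands the sprung blue end plate; behind it, at x = 110 to 146 mm, y = +-32 mm, two dark spring housings 36 mm high above the bed.
- seat (a point): point on the bed's top (12 mm above the table), with the fixture's axes: the rail's origin is here when the rail lies flat on the bed, its side touching the fence and its end just touching the unpressed end plate. As the plate is pressed back, the rail's origin moves along +x from here by the gauge reading.
- fence (a point): middle of the foot of the black fence's guiding face, at bed height, axes as the fixture's. The fence is 185 mm long (x), 15 mm thick (to +y from here), 12 mm high above the bed. It stands on the +y side of the rail, which touches it with a long side; the -y side is open, so the rail can be laid a little off the fence and shifted against it.
- plate (a point): centre of the foot of the blue end plate's front face, at bed height, moving with the plate; its axes are the fixture's. The plate is 5 mm thick, 90 mm wide (y = -45 to +45 mm) and reaches from 2 to 62 mm above the bed.
- gauge (a joint): travel of the sprung end plate in m: 0 at rest, growing as it is pushed to the fixture's +x, hard stop 0.036. A black pointer moves with it over a scale on the bed's -y side: white below 0.012, green 0.012 to 0.022, white to 0.030, then red. The spring pushes back with 1.8 N plus 0.45 N per mm: 7.2 to 11.7 N in the green, 9.5 N at its middle (0.017). It springs back to 0.
- tray: blue open sample tray, 100 x 150 mm, 28 mm high, a bystander; origin: centre of its underside
- glass_a: empty clear drinking glass, 76 mm in diameter, 85 mm high, a bystander; origin: centre of its underside
- glass_b: a second glass like the first, a bystander; origin: centre of its underside
- screwdriver: the colleague's screwdriver, lying beyond the fixture, a bystander; origin: on its length, at table height; handle towards its -x
There are look-alikes about, which are no part of the job. What is meant by the rail is not pink or purple, and is the smaller of those in its own colour.

How it is judged:
On the way, in this order (a step that is already met when the one before it is completed fails the run):
1. the rail lies flat on the fixture's bed (z of rail in the frame of seat between -0.004 and 0.005 m and x of rail in the frame of seat between -0.1 and 0.04 m and y of rail in the frame of seat between -0.06 and 0.006 m and angle between rail's own z axis and vertical below 0.1 rad), for 0.1 s.
2. snug along the fence, the rail presses the end plate back and keeps the pointer in the green for a second (z of rail in the frame of seat between -0.004 and 0.004 m and y of rail in the frame of seat between -0.004 and 0.004 m and angle between the x axis of rail and the x axis of fixture, either way round below 0.07 rad and angle between rail's own z axis and vertical below 0.07 rad and value of joint gauge between 0.012 and 0.022 m and contact force between rail and gauge between 5 and 15 N and x of rail in the frame of seat between 0.008 and 0.026 m), for 1 s.
At the end, for the whole second after the job is handed in: The robot holds the rail, flat on the bed and flush along the fence (4 mm, 0.07 rad), still (under 10 mm/s), pressing the plate with 5 to 15 N, gauge between 12 and 22 mm; tray, glasses and screwdriver within 30 mm of their starts, glasses upright (all of step 2 and contact force between any of the fingers, the arm and rail above 1 N and linear speed of rail below 0.01 m/s and distance of each of tray, glass_a, glass_b, screwdriver from where it was at the start of the episode below 0.03 m and angle between each of glass_a, glass_b's own z axis and vertical below 0.5 rad); the arm keeps its last pose, push and grip.
It fails at once if the pointer is driven into the red band (30 mm or more) (value of joint gauge above 0.03 m).
It fails at once if the tray, a glass or the screwdriver is moved more than 30 mm (distance of any of tray, glass_a, glass_b, screwdriver from where it was at the start of the episode above 0.03 m).
It fails at once if a glass is tipped over (angle between any of glass_a, glass_b's own z axis and vertical above 0.5 rad).
It also fails if it takes over 51 s, if anything falls off the work surface, if the arm or the gripper's body presses on something with over 40 N, if the wrist force passes 120 N, or if a joint passes its speed limit or range.

## Working session

There is one attempt and no reset: what is moved stays moved. The work goes in short steps, Python scripts to look and compute and a tool call to move; the robot and the scene stay as the last step left them, time stands still between calls to the robot, and variables do not carry over. Pictures are saved under pics/ and viewed, and the job is handed in when it is done.

Besides the shell and the picture viewer there is one more tool, called after "Call:" by a JSON object that holds its "method" and its "body". play_rows: Moves the arm, as the interface text tells. Its arguments: {"type":"object","properties":{"motion":{"type":"array","items":{"type":"array"}}},"required":["motion"]}

```bash
mkdir -p pics; ls
python3 - <<'E'
from plant import state, cams, workorder, nets
import cv2,json
s=state();print({k:s[k] for k in('time','tool_pos','tool_rot','contact_force','gripper_width')})
for c in('side','top'):
    im,d=cams.grab_frame(c);cv2.imwrite(f'pics/{c}0.png',im[:,:,::-1]);i=cams.camera_info(c);print(c,i)
    for t in('rail','fixture','glass_a','tray','screwdriver') :
        print(t,[(round(r['score'],2),[round(float(v),3) for v in r['at']]) for r in nets.landmark_of(c,t)])
    for t in('seat','fence','plate'):
        print(t,[(round(r['score'],2),[round(float(v),3) for v in r['at']]) for r in nets.landmark_of(c,t)])
E
```

```text
pics
{'time': 0.0, 'tool_pos': array([0.22560693, 0.58217645, 0.23006088]), 'tool_rot': array([ 0.58276584, -0.39988684,  0.58404873,  0.39920116]), 'contact_force': array([ 0.27672846, -0.12156472,  0.3735443 ]), 'gripper_width': 1.0004711216458282}
side {'K': array([[456.63588442,   0.        , 316.32709992],
       [  0.        , 456.63588442, 238.00976979],
       [  0.        ,   0.        ,   1.        ]]), 'rvec': array([ 2.17055018, -0.60785057,  0.29000706]), 'tvec': array([-0.46351743,  0.20808246,  0.80607174])}
rail [(0.8, [0.406, -0.243, 0.001]), (0.78, [0.819, -0.183, 0.001]), (0.77, [0.397, -0.434, -0.0]), (0.62, [0.234, -0.285, -0.002])]
fixture [(0.62, [0.494, 0.102, 0.001])]
glass_a [(0.85, [0.625, 0.384, 0.002]), (0.76, [0.411, 0.384, -0.003])]
tray [(0.56, [0.624, -0.3, 0.001])]
screwdriver [(0.69, [0.771, 0.064, -0.0]), (0.48, [0.447, 0.103, 0.013]), (0.17, [0.405, -0.243, 0.004])]
seat [(0.47, [0.446, 0.1, 0.015])]
fence [(0.74, [0.446, 0.1, 0.015])]
plate [(0.62, [0.541, 0.113, 0.013])]
top {'K': array([[607.93149236,   0.        , 314.20396509],
       [  0.        , 607.93149236, 253.97456923],
       [  0.        ,   0.        ,   1.        ]]), 'rvec': array([ 2.14348052, -2.19622346,  0.06595963]), 'tvec': array([0.02565738, 0.51126335, 1.53600032])}
rail [(0.7, [0.4, -0.246, 0.004]), (0.66, [0.399, -0.436, 0.001]), (0.57, [0.229, -0.286, 0.003])]
fixture [(0.56, [0.496, 0.105, 0.005])]
glass_a [(0.68, [0.628, 0.386, 0.001]), (0.64, [0.415, 0.387, -0.0]), (0.19, [0.775, 0.061, 0.002])]
tray [(0.88, [0.628, -0.296, 0.004])]
screwdriver []
seat [(0.8, [0.473, 0.096, 0.011])]
fence [(0.64, [0.439, 0.1, 0.013])]
plate [(0.84, [0.541, 0.112, 0.014])]
```

View pics/side0.png

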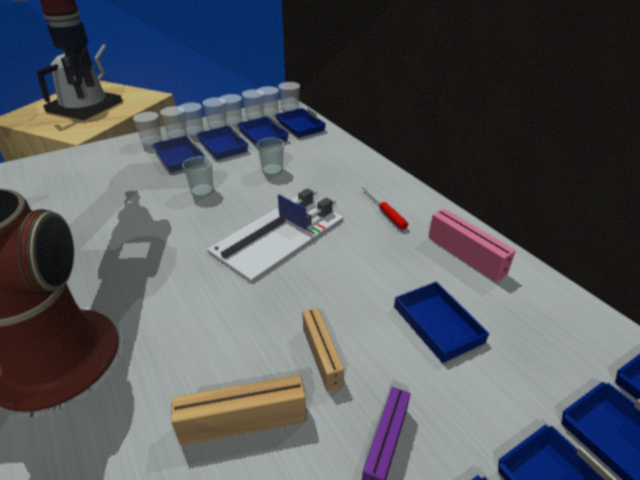

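View pics/top0.png

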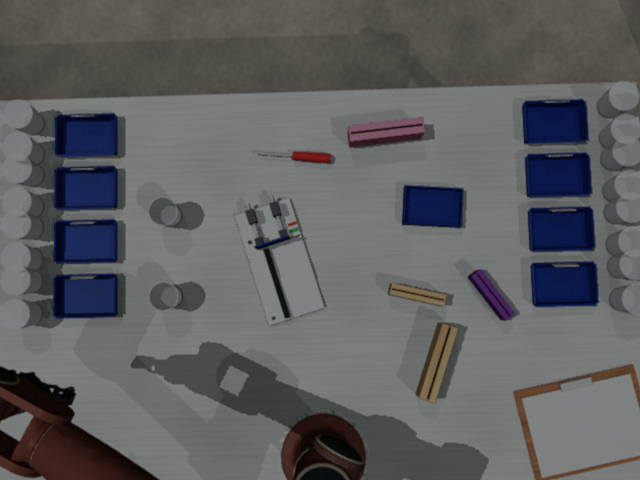

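The side view shows the small beech rail at about (323,348) and the larger beech look-alike at (240,408). The pink and purple ones are decoys. The top view shows the rail at (417,294) and the fixture at (280,262), with the fence as the dark line at (275,283) and the plate at (278,242). Next I'll measure from depth.

```bash
cat > h.py <<'E'
from plant import state, cams, workorder, nets
import cv2,numpy as np
def cloud(c):
    im,d=cams.grab_frame(c);i=cams.camera_info(c);K=i['K'];R=cv2.Rodrigues(i['rvec'])[0]
    v,u=np.indices(d.shape)
    P=np.stack([(u-K[0,2])/K[0,0]*d,(v-K[1,2])/K[1,1]*d,d],-1)
    W=(P-np.asarray(i['tvec']).ravel())@R
    W[d==0]=np.nan
    return im,W
def px(c,uv,z):
    i=cams.camera_info(c);R=cv2.Rodrigues(i['rvec'])[0];o=-R.T@np.ravel(i['tvec'])
    r=R.T@np.linalg.solve(i['K'],np.array([*uv,1.]));return o+r*(z-o[2])/r[2]
def proj(c,p):
    i=cams.camera_info(c);return cv2.projectPoints(np.float64(p).reshape(-1,1,3),i['rvec'],i['tvec'],i['K'],None)[0].reshape(-1,2)
E
python3 - <<'E'
from h import *
for c in('top','side'):
    im,W=cloud(c);x,y,z=W[...,0],W[...,1],W[...,2]
    hsv=cv2.cvtColor(im,cv2.COLOR_RGB2HSV)
    t=(abs(x-.65)<.05)&(abs(y-.25)<.05); print(c,'table z',np.nanmedian(z[t]))
    m=(abs(x-.405)<.09)&(abs(y+.245)<.09)&(z>.042)&(z<.06)
    m&=(im[...,0]>im[...,2]*1.25)|(z>.045)
    r=cv2.minAreaRect(W[m][:,:2].astype(np.float32)*1000);print('rail',m.sum(),r,np.nanmedian(z[m]))
    b=(abs(x-.49)<.2)&(abs(y-.1)<.14)&(z>.007)&(z<.017)
    k=b.astype(np.uint8);n,l,st,_=cv2.connectedComponentsWithStats(k);j=1+np.argmax(st[1:,4])
    r=cv2.minAreaRect(W[b&(l==j)][:,:2].astype(np.float32)*1000);print('bed',b.sum(),r,np.nanmedian(z[b]))
    f=(abs(x-.49)<.2)&(abs(y-.1)<.14)&(z>.020)&(z<.03)
    k=f.astype(np.uint8);n,l,st,_=cv2.connectedComponentsWithStats(k);j=1+np.argmax(st[1:,4])
    r=cv2.minAreaRect(W[f&(l==j)][:,:2].astype(np.float32)*1000);print('fence',r,np.nanmedian(z[l==j]))
    p=(abs(x-.49)<.2)&(abs(y-.1)<.14)&(z>.055)&(z<.085)
    r=cv2.minAreaRect(W[p][:,:2].astype(np.float32)*1000);print('plate',p.sum(),r)
    print()
im,W=cloud('top')
cv2.imwrite('pics/topfix.png',cv2.resize(im[190:340,210:460,::-1],None,fx=3.2,fy=3.2,interpolation=cv2.INTER_CUBIC))
im,W=cloud('side')
cv2.imwrite('pics/sidefix.png',cv2.resize(im[180:290,200:360,::-1],None,fx=5,fy=5,interpolation=cv2.INTER_CUBIC))
E
```

```text
top table z 0.0003422650079409887
rail 682 ((385.8359375, -265.1381530761719), (191.406982421875, 79.04467010498047), 52.22245407104492) 0.049359398338536156
bed 4940 ((498.00164794921875, 105.79735565185547), (299.7035827636719, 155.18988037109375), 16.484155654907227) 0.011689493061767893
fence ((441.7613220214844, 109.82763671875), (184.11399841308594, 17.369178771972656), 16.411846160888672) 0.024132659727684837
plate 108 ((565.154296875, 106.64974212646484), (66.66675567626953, 110.02581787109375), 64.57234954833984)

side table z -0.0012725034629188436
rail 1242 ((394.9531555175781, -261.9922180175781), (170.21009826660156, 62.54022979736328), 60.775672912597656) 0.048755192281006624
bed 3913 ((496.50091552734375, 99.55512237548828), (301.1558532714844, 153.6246337890625), 16.852157592773438) 0.010788404172475383
fence ((462.79620361328125, 82.39048767089844), (212.50814819335938, 90.11178588867188), 20.349620819091797) 0.022624308511143842
plate 216 ((542.590087890625, 113.12208557128906), (8.513368606567383, 91.00326538085938), 17.51137351989746)
```

View pics/topfix.png

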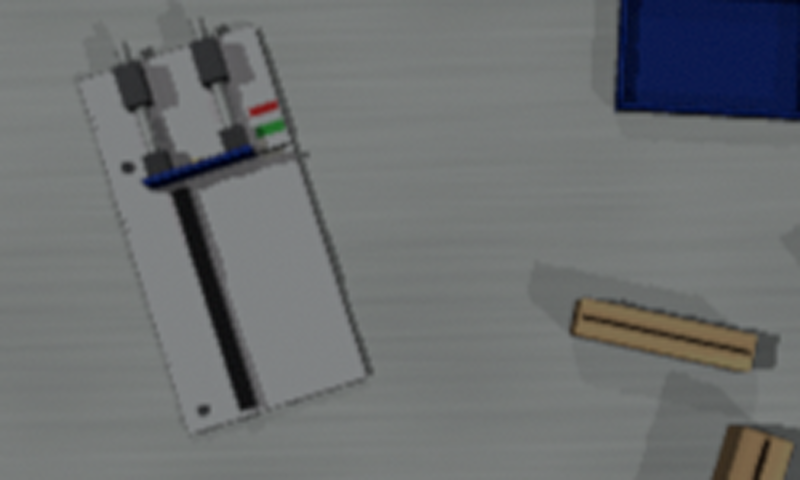

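View pics/sidefix.png

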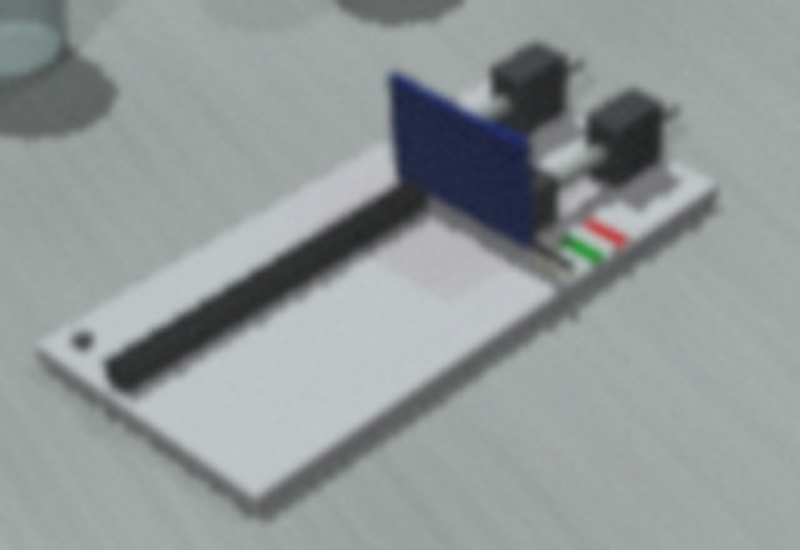

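Run:
```python
from h import *
for c in('top','side'):
    im,W=cloud(c);x,y,z=W[...,0],W[...,1],W[...,2]
    near=(abs(x-.405)<.06)&(abs(y+.245)<.09)
    m=near&(im[...,0]>im[...,2]*1.3)&(z>.03)
    n,l,st,_=cv2.connectedComponentsWithStats(m.astype(np.uint8));j=1+np.argmax(st[1:,4])
    m=l==j; t=m&(abs(z-.049)<.004)
    for q in(m,t):print(c,q.sum(),cv2.minAreaRect(W[q][:,:2].astype(np.float32)*1000), W[q][:,:2].mean(0))
    # pixel-based
    r=cv2.boxPoints(cv2.minAreaRect(np.argwhere(m)[:,::-1].astype(np.float32)));print(r)
    if c=='top':
        P=np.array([px(c,p,.05) for p in r]);print(P,P.mean(0))
s=state();print(s['tool_pos'],s['time']);
from scipy.spatial.transform import Rotation as Ro
q=s['tool_rot'];print(Ro.from_quat([q[1],q[2],q[3],q[0]]).as_matrix())
```

```text
top 670 ((403.20062255859375, -243.203369140625), (141.06243896484375, 29.088909149169922), 76.39750671386719) [ 0.40312038 -0.24236491]
top 493 ((403.3818054199219, -242.70870971679688), (139.49566650390625, 28.97962760925293), 76.57971954345703) [ 0.40352566 -0.24275042]
[[388.3463  293.7171 ]
 [390.81946 282.17566]
 [446.47803 294.10248]
 [444.00488 305.64392]]
[[ 0.40531311 -0.16987248  0.05      ]
 [ 0.43391431 -0.17698894  0.05      ]
 [ 0.40092641 -0.3141027   0.05      ]
 [ 0.37247361 -0.30681419  0.05      ]] [ 0.40315686 -0.24194458  0.05      ]
side 1407 ((402.6903076171875, -247.6419677734375), (141.78280639648438, 30.58892250061035), 76.60508728027344) [ 0.39860785 -0.25703511]
side 1185 ((402.9296569824219, -247.23822021484375), (140.8821563720703, 30.295352935791016), 76.46479034423828) [ 0.40089017 -0.25332981]
[[299.31033 313.27582]
 [318.44827 305.62067]
 [346.24136 375.10345]
 [327.10342 382.7586 ]]
[0.22588391 0.58272557 0.23128305] 1.2
[[-2.69875412e-05 -9.32402701e-01  3.61421089e-01]
 [-3.57801771e-05  3.61421089e-01  9.32402700e-01]
 [-9.99999999e-01  1.22315457e-05 -4.31154003e-05]]
```

The rail centre is about (0.403, -0.2445) with yaw 76.5°. The fixture yaw is about 16.5° and the seat about (0.472, 0.096). I'll move toward the rail at a safe height.

Call:
{"method": "play_rows", "body": {"motion": [[-1,[0.02,-0.04,0],-0.09],[-1,[0.04,-0.08,0],-0.18],[-1,[0.06,-0.12,0],-0.27],[-1,[0.08,-0.16,0],-0.36],[-1,[0.1,-0.2,0],-0.45]]}}

```text
time: 1.7
tool_pos: [0.3263, 0.3812, 0.2315]
tool_rot: [0.658, -0.258, 0.658, 0.258]
contact_force: [1.2, 0.4, 0.3]
gripper_width: 1.001
```

Call:
{"method": "play_rows", "body": {"motion": [[-1,[0.02,-0.04,0],-0.09],[-1,[0.04,-0.08,0],-0.18],[-1,[0.06,-0.12,0],-0.27],[-1,[0.08,-0.16,0],-0.36],[-1,[0.08,-0.2,0],-0.45]]}}

```text
time: 2.2
tool_pos: [0.4072, 0.1808, 0.2317]
tool_rot: [0.7, -0.104, 0.699, 0.104]
contact_force: [0.1, -0.2, 0.4]
gripper_width: 1.003
```

Call:
{"method": "play_rows", "body": {"motion": [[-1,[0,-0.04,0],-0.09],[-1,[0,-0.08,0],-0.18],[-1,[0,-0.12,0],-0.27],[-1,[0,-0.16,0],-0.36],[-1,[0,-0.2,0],-0.45]]}}

```text
time: 2.7
tool_pos: [0.4056, -0.0188, 0.2316]
tool_rot: [0.705, 0.054, 0.705, -0.054]
contact_force: [-0.1, -0.2, 1.1]
gripper_width: 0.997
```

Call:
{"method": "play_rows", "body": {"motion": [[-1,[0,-0.04,0],-0.04],[-1,[0,-0.08,0],-0.086],[-1,[0,-0.12,0],-0.086],[-1,[0,-0.16,0],-0.086],[-1,[0,-0.2,0],-0.086]]}}

```text
time: 3.2
tool_pos: [0.4056, -0.219, 0.2316]
tool_rot: [0.703, 0.083, 0.702, -0.083]
contact_force: [0.4, -0.4, 0.2]
gripper_width: 1.0
```

```bash
cat >> h.py <<'E'
from scipy.spatial.transform import Rotation as Ro
def pose():
    s=state();q=s['tool_rot'];M=Ro.from_quat([q[1],q[2],q[3],q[0]]).as_matrix();z=M[:,2]
    return np.array(s['tool_pos']),np.degrees(np.arctan2(z[1],z[0])),M,s
E
python3 - <<'E'
from h import *
p,y,M,s=pose();print(p,y,s['joint_pos'])
im,W=cloud('wrist');cv2.imwrite('pics/w1.png',im[:,:,::-1])
m=(im[...,0]>im[...,2]*1.3)&(abs(W[...,2]-.05)<.006)&(abs(W[...,0]-.403)<.08)&(abs(W[...,1]+.244)<.1)
n,l,st,_=cv2.connectedComponentsWithStats(m.astype(np.uint8));j=1+np.argmax(st[1:,4]);m=l==j
print(m.sum(),cv2.minAreaRect(W[m][:,:2].astype(np.float32)*1000),np.nanmedian(W[m][:,2]))
E
```

```text
[ 0.40558984 -0.21904679  0.23159392] -13.492793408040356 [-6.56962040e-01 -3.58588927e-01  1.97958625e+00  1.68229737e-04
  1.51966937e+00 -4.21476786e-01]
4058 ((402.15631103515625, -251.49960327148438), (139.29336547851562, 28.928787231445312), 76.17561340332031) 0.04900241785191546
```

View pics/w1.png

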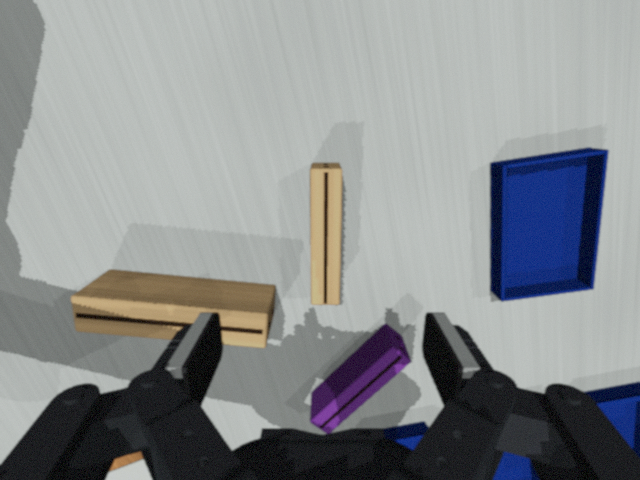

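The wrist view shows the rail at (326,233), centred between the fingers and aligned with them. I'll descend and grip.

Call:
{"method": "play_rows", "body": {"motion": [[-1,[-0.002,-0.015,-0.03],0],[-1,[-0.003,-0.027,-0.07],0],[-1,[-0.003,-0.027,-0.115],0],[-1,[-0.003,-0.027,-0.16],0],[-1,[-0.003,-0.027,-0.19],0]]}}

```text
time: 3.75
tool_pos: [0.4013, -0.2431, 0.0381]
tool_rot: [0.701, 0.084, 0.703, -0.082]
contact_force: [0.5, 0.0, 0.9]
gripper_width: 1.001
```

Call:
{"method": "play_rows", "body": {"motion": [[-1,[0,0,-0.015],0],[-1,[0,0,-0.0275],0],[-1,[0,0,-0.0275],0],[0,[0,0,-0.0275],0],[1,[0,0,-0.0275],0]]}}

```text
time: 4.25
tool_pos: [0.4039, -0.2451, 0.0153]
tool_rot: [0.703, 0.082, 0.701, -0.083]
contact_force: [0.1, 0.2, 0.3]
gripper_width: 0.693
```

Call:
{"method": "play_rows", "body": {"motion": [[1,[0,0,0],0],[1,[0,0,0],0],[1,[0,0,0],0],[1,[0,0,0],0],[1,[0,0,0],0]]}}

```text
time: 4.75
tool_pos: [0.4037, -0.2449, 0.015]
tool_rot: [0.703, 0.082, 0.702, -0.083]
contact_force: [0.7, -0.1, 6.3]
gripper_width: 0.345
```

Call:
{"method": "play_rows", "body": {"motion": [[1,[0,0,0],0],[1,[0,0,0],0],[1,[0,0,0.01],0],[1,[0,0,0.03],0],[1,[0,0,0.04],0]]}}

```text
time: 5.25
tool_pos: [0.4031, -0.2444, 0.055]
tool_rot: [0.703, 0.083, 0.702, -0.083]
contact_force: [0.9, -0.9, -2.0]
gripper_width: 0.342
```

Gripped at 29 mm. I'll carry the rail to above the fixture bed, off the fence and back from the plate.

Call:
{"method": "play_rows", "body": {"motion": [[1,[0.003,0.02,0.03],-0.08],[1,[0.006,0.05,0.06],-0.18],[1,[0.01,0.08,0.07],-0.28],[1,[0.014,0.11,0.07],-0.38],[1,[0.018,0.14,0.07],-0.48]]}}

```text
time: 5.75
tool_pos: [0.421, -0.1032, 0.1245]
tool_rot: [0.662, 0.249, 0.661, -0.249]
contact_force: [0.6, 1.1, -1.3]
gripper_width: 0.344
```

Call:
{"method": "play_rows", "body": {"motion": [[1,[0.004,0.04,0],-0.11],[1,[0.008,0.08,0],-0.22],[1,[0.012,0.12,0],-0.33],[1,[0.014,0.15,0],-0.44],[1,[0.016,0.177,0],-0.5]]}}

```text
time: 6.25
tool_pos: [0.4363, 0.0744, 0.1236]
tool_rot: [0.58, 0.404, 0.58, -0.404]
contact_force: [0.3, 0.6, -0.8]
gripper_width: 0.342
```

Call:
{"method": "play_rows", "body": {"motion": [[1,[0,0,0],-0.03],[1,[0,0,0],-0.067],[1,[0,0,0],-0.067],[1,[0,0,0],-0.067]]}}

```text
time: 6.65
tool_pos: [0.4367, 0.0722, 0.1236]
tool_rot: [0.567, 0.423, 0.567, -0.423]
contact_force: [0.6, 0.4, -2.0]
gripper_width: 0.343
```

```bash
cat > m.py <<'E'
from h import *
import sys
tag=sys.argv[1]
p,y,M,s=pose();print('tcp',p.round(4),'jaw',round(y,2),s['time'],s['contact_force'].round(2),s['joint_pos'].round(2))
for c in('top','side','wrist'):
    im,W=cloud(c);x,yy,z=W[...,0],W[...,1],W[...,2]
    if c=='wrist': cv2.imwrite(f'pics/w{tag}.png',im[:,:,::-1])
    if c=='top': cv2.imwrite(f'pics/t{tag}.png',cv2.resize(im[170:350,190:410,::-1],None,fx=3.3,fy=3.3,interpolation=cv2.INTER_CUBIC))
    if c=='side': cv2.imwrite(f'pics/s{tag}.png',cv2.resize(im[150:300,190:380,::-1],None,fx=4,fy=4,interpolation=cv2.INTER_CUBIC))
    m=(im[...,0]>im[...,2]*1.3)&(np.hypot(x-p[0],yy-p[1])<.11)&(z>.02)
    if m.sum()<30: print(c,'few',m.sum());continue
    zt=np.nanpercentile(z[m],95)
    t=m&(z>zt-.01)
    print(c,t.sum(),'ztop',zt.round(4),cv2.minAreaRect(W[t][:,:2].astype(np.float32)*1000))
    b=(abs(x-.45)<.2)&(abs(yy-.1)<.14)&(z>.020)&(z<.03)&(im.max(-1)<70)
    if b.sum()>30:
        n,l,st,_=cv2.connectedComponentsWithStats(b.astype(np.uint8));j=1+np.argmax(st[1:,4])
        print('  fence',(l==j).sum(),cv2.minAreaRect(W[l==j][:,:2].astype(np.float32)*1000))
E
python3 m.py 2
```

```text
tcp [0.4367 0.0722 0.1236] jaw -73.45 6.65 [ 0.57  0.4  -1.97] [-0.   -0.32  2.13 -0.    1.33  1.28]
top 694 ztop 0.4681 ((364.54754638671875, 74.65708923339844), (75.67372131347656, 111.10591888427734), 0.6209068298339844)
  fence 93 ((378.48602294921875, 92.38306427001953), (51.292327880859375, 14.642776489257812), 17.491846084594727)
side 781 ztop 0.4592 ((373.8312683105469, 70.80621337890625), (93.22994232177734, 115.0460205078125), 0.16119647026062012)
  fence 359 ((449.4873046875, 94.7703857421875), (194.37159729003906, 49.36286163330078), 20.744943618774414)
wrist 1341 ztop 0.1804 ((442.4495849609375, 72.55475616455078), (30.383567810058594, 123.88272857666016), 15.18304443359375)
  fence 2930 ((454.8665771484375, 112.08893585205078), (154.92843627929688, 13.83054256439209), 16.399707794189453)
```

View pics/w2.png

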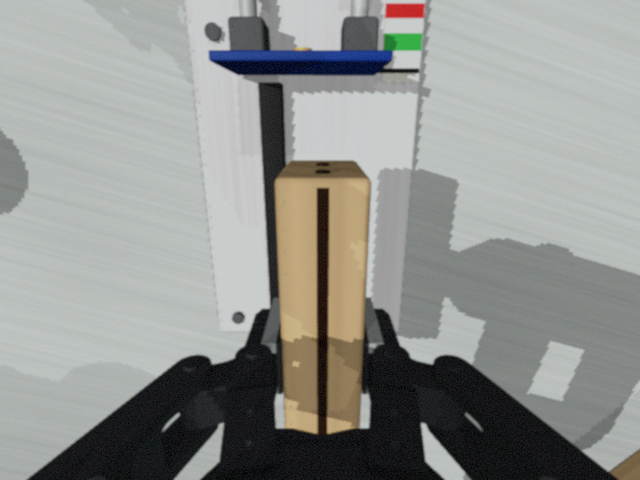

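View pics/s2.png

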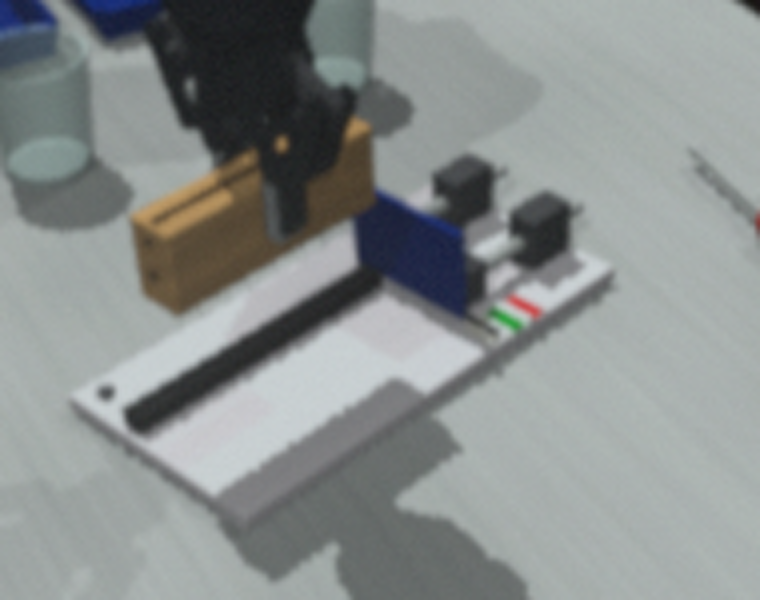

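Run:
```python
from h import *
p,y,M,s=pose()
u=np.array([np.cos(.288),np.sin(.288)]);v=np.array([-u[1],u[0]])
im,W=cloud('wrist');x,yy,z=W[...,0],W[...,1],W[...,2]
b=(abs(x-.45)<.2)&(abs(yy-.1)<.14)&(abs(z-.0235)<.004)&(im.max(-1)<70)
n,l,st,_=cv2.connectedComponentsWithStats(b.astype(np.uint8));j=1+np.argmax(st[1:,4]);Q=W[l==j]
a=(Q[:,:2]-p[:2])@np.stack([u,v],1)
print('fence rel tcp u,v pct',np.percentile(a[:,0],[1,99]).round(4),np.percentile(a[:,1],[1,5,50,95,99]).round(4),np.median(Q[:,2]))
m=(im[...,0]>im[...,2]*1.3)&(np.hypot(x-p[0],yy-p[1])<.11)&(z>.02)&(z<.19)
Q=W[m];zt=np.median(z[m&(z>.15)]);Q=Q[abs(Q[:,2]-zt)<.005]
a=(Q[:,:2]-p[:2])@np.stack([u,v],1);f=a[:,0]>.03
print('rail',zt,np.percentile(a[:,0],[1,99]).round(4),np.percentile(a[f,1],[1,5,50,95,99]).round(4))
c=np.polyfit(a[f,0],a[f,1],1);print('slope',c)
# plate
bl=(im[...,2]>im[...,0]*1.6)&(z>.03)&(z<.085)&(abs(x-.55)<.08)&(abs(yy-.11)<.1)
if bl.sum()>20:
    Q=W[bl];a=(Q[:,:2]-p[:2])@np.stack([u,v],1);print('plate u',np.percentile(a[:,0],[2,50,98]).round(4),np.percentile(a[:,1],[2,98]).round(4),bl.sum())
bd=(abs(z-.012)<.004)&(abs(x-.45)<.1)&(abs(yy-.08)<.1)&(im.min(-1)>120);print('bed z',np.median(z[bd]))
```

```text
fence rel tcp u,v pct [-0.0416  0.1054] [0.0262 0.0271 0.035  0.0393 0.0397] 0.022910664746251985
rail 0.15775626554809208 [-0.0297  0.0679] [-0.014  -0.0127  0.0006  0.0136  0.0149]
slope [-0.00177918  0.00052653]
plate u [0.1114 0.1119 0.1163] [-0.0313  0.0521] 3673
bed z 0.010909741609498704
```

The wrist view shows the rail well aligned with the fence at (272,180), about 11 mm off it. The plate front at (300,62) is about 43 mm ahead. The pointer is at rest, below the green band at (403,42). I'll lower the rail.

Call:
{"method": "play_rows", "body": {"motion": [[1,[0,0,-0.03],0],[1,[0,0,-0.06],0],[1,[0,0,-0.08],0],[1,[0,0,-0.09],0],[1,[0,0,-0.09],0]]}}

```text
time: 7.35
tool_pos: [0.4357, 0.0726, 0.0324]
tool_rot: [0.566, 0.422, 0.568, -0.424]
contact_force: [0.2, -0.7, -1.6]
gripper_width: 0.344
```

Call:
{"method": "play_rows", "body": {"motion": [[1,[0,0,-0.002],0],[1,[0,0,-0.004],0],[1,[0,0,-0.005],0],[1,[0,0,-0.006],0],[1,[0,0,-0.006],0]]}}

```text
time: 7.85
tool_pos: [0.4371, 0.0727, 0.028]
tool_rot: [0.567, 0.423, 0.567, -0.423]
contact_force: [-0.6, -0.3, -1.7]
gripper_width: 0.348
```

Call:
{"method": "play_rows", "body": {"motion": [[1,[0,0,-0.0005],0],[1,[0,0,-0.001],0],[1,[0,0,-0.001],0]]}}

```text
time: 8.15
tool_pos: [0.437, 0.0728, 0.0269]
tool_rot: [0.567, 0.423, 0.567, -0.423]
contact_force: [0.4, 0.4, -0.7]
gripper_width: 0.342
```

Call:
{"method": "play_rows", "body": {"motion": [[1,[0,0,-0.0005],0],[1,[0,0,-0.001],0],[1,[0,0,-0.001],0]]}}

```text
time: 8.45
tool_pos: [0.437, 0.0727, 0.0269]
tool_rot: [0.567, 0.423, 0.567, -0.423]
contact_force: [-5.5, -1.0, 8.1]
gripper_width: 0.344
```

Touched down on the bed. I'll ease the down-force slightly and slide toward the fence.

Call:
{"method": "play_rows", "body": {"motion": [[1,[0,0,0.0006],0],[1,[-0.0008,0.0025,0.0006],0],[1,[-0.0014,0.005,0.0006],0],[1,[-0.0022,0.0078,0.0006],0],[1,[-0.0022,0.0078,0.0006],0]]}}

```text
time: 8.95
tool_pos: [0.4353, 0.0808, 0.027]
tool_rot: [0.567, 0.423, 0.566, -0.422]
contact_force: [1.3, -1.7, 4.1]
gripper_width: 0.342
```

Call:
{"method": "play_rows", "body": {"motion": [[1,[-0.0003,0.001,0],0],[1,[-0.0003,0.001,0],0]]}}

```text
time: 9.15
tool_pos: [0.4351, 0.0815, 0.0269]
tool_rot: [0.567, 0.423, 0.566, -0.423]
contact_force: [1.2, -2.2, 4.6]
gripper_width: 0.343
```

```bash
cat > r.py <<'E'
from h import *
import sys
p,y,M,s=pose();f=s['contact_force']
u=np.array([np.cos(.288),np.sin(.288)]);v=np.array([-u[1],u[0]])
print('tcp',p.round(4),'jaw',round(y,2),s['time'],'Fu %.2f Fv %.2f Fz %.2f'%(f[:2]@u,f[:2]@v,f[2]),'tq',s['ft_torque'].round(2))
im,W=cloud('wrist');x,yy,z=W[...,0],W[...,1],W[...,2]
if len(sys.argv)>1:cv2.imwrite(f'pics/{sys.argv[1]}.png',im[:,:,::-1])
b=(abs(x-.45)<.2)&(abs(yy-.1)<.14)&(abs(z-.0235)<.004)&(im.max(-1)<70)
n,l,st,_=cv2.connectedComponentsWithStats(b.astype(np.uint8));j=1+np.argmax(st[1:,4]);Q=W[l==j]
a=(Q[:,:2]-p[:2])@np.stack([u,v],1);g=a[:,0]>.03
print('fence v',np.percentile(a[g,1],[1,5,50,95,99]).round(4))
m=(im[...,0]>im[...,2]*1.3)&(np.hypot(x-p[0],yy-p[1])<.11)&(z>.04)&(z<.075)
Q=W[m];zt=np.median(Q[:,2]);Q=Q[abs(Q[:,2]-zt)<.004]
a=(Q[:,:2]-p[:2])@np.stack([u,v],1);g=a[:,0]>.03
print('rail ztop',zt.round(4),'u end',np.percentile(a[:,0],99).round(4),'v',np.percentile(a[g,1],[1,5,50,95,99]).round(4),'slope',np.polyfit(a[g,0],a[g,1],1).round(4), cv2.minAreaRect(Q[:,:2].astype(np.float32)*1000)[2])
bl=(im[...,2]>im[...,0]*1.6)&(z>.03)&(z<.085)&(abs(x-.55)<.08)&(abs(yy-.11)<.1)
Q=W[bl];a=(Q[:,:2]-p[:2])@np.stack([u,v],1);print('plate u',np.percentile(a[:,0],[2,50,98]).round(4),'abs u',np.median(Q[:,:2]@u).round(4))
E
python3 r.py w3
```

```text
tcp [0.4351 0.0815 0.0269] jaw -73.44 9.15 Fu 0.54 Fv -2.50 Fz 4.57 tq [-0.51 -0.08  0.12]
fence v [0.0167 0.0174 0.0243 0.0301 0.0306]
rail ztop 0.0609 u end 0.0677 v [-0.0142 -0.0129  0.0003  0.0135  0.0148] slope [-0.0008  0.0004] 17.461355209350586
plate u [0.1102 0.1105 0.1109] abs u 0.5508
```

View pics/w3.png

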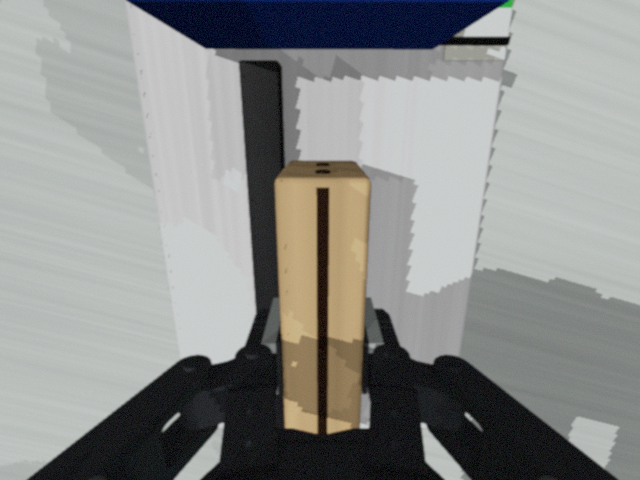

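The view shows the rail at (322,300), flat, with the fence edge at (281,180). About 1.5–2 mm of gap is left, so I'll step gently toward contact.

Call:
{"method": "play_rows", "body": {"motion": [[1,[-0.0003,0.001,0.0003],0],[1,[-0.0003,0.001,0.0003],0]]}}

```text
time: 9.4
tool_pos: [0.4344, 0.0826, 0.0269]
tool_rot: [0.567, 0.423, 0.567, -0.423]
contact_force: [1.2, -2.5, 4.6]
gripper_width: 0.347
```

Call:
{"method": "play_rows", "body": {"motion": [[1,[-0.0002,0.0007,0],0],[1,[-0.0002,0.0007,0],0]]}}

```text
time: 9.6
tool_pos: [0.4344, 0.0827, 0.027]
tool_rot: [0.567, 0.423, 0.566, -0.423]
contact_force: [2.0, -4.4, 4.3]
gripper_width: 0.344
```

Call:
{"method": "play_rows", "body": {"motion": [[1,[-0.0002,0.0007,0],0],[1,[-0.0002,0.0007,0],0]]}}

```text
time: 9.8
tool_pos: [0.4344, 0.0828, 0.027]
tool_rot: [0.568, 0.422, 0.566, -0.423]
contact_force: [2.9, -8.9, 3.6]
gripper_width: 0.343
```

```bash
python3 r.py w4
```

```text
tcp [0.4344 0.0828 0.027 ] jaw -73.42 9.8 Fu 0.26 Fv -9.36 Fz 3.63 tq [-1.36 -0.37  0.01]
fence v [0.0154 0.0161 0.0232 0.0287 0.0292]
rail ztop 0.0609 u end 0.0677 v [-0.014  -0.0128  0.0004  0.0137  0.0149] slope [-0.0021  0.0005] 15.58366870880127
plate u [0.1104 0.1108 0.1111] abs u 0.5508
```

The rail is against the fence (about 9 N). I'll ease off slightly and slide along the fence toward the plate.

Call:
{"method": "play_rows", "body": {"motion": [[1,[0.0001,-0.0005,0.0001],0],[1,[0.0078,0.0018,0.0001],0],[1,[0.0154,0.0041,0.0001],0],[1,[0.0231,0.0063,0.0001],0],[1,[0.0231,0.0063,0.0001],0]]}}

```text
time: 10.35
tool_pos: [0.4555, 0.089, 0.027]
tool_rot: [0.566, 0.421, 0.568, -0.425]
contact_force: [-7.6, -8.1, 14.5]
gripper_width: 0.339
```

```bash
python3 r.py w5
```

```text
tcp [0.4555 0.089  0.027 ] jaw -73.42 10.35 Fu -9.61 Fv -5.57 Fz 14.49 tq [-1.31  0.84  0.01]
fence v [0.0155 0.0166 0.0238 0.0288 0.0292]
rail ztop 0.0609 u end 0.0679 v [-0.0141 -0.0128  0.0004  0.0136  0.0149] slope [-0.0026  0.0006] 17.164928436279297
plate u [0.0888 0.0908 0.0935] abs u 0.5528
```

Down-force and friction have grown. I'll lighten by raising 1 mm.

Call:
{"method": "play_rows", "body": {"motion": [[1,[0,0,0.001],0],[1,[0,0,0.001],0]]}}

```text
time: 10.6
tool_pos: [0.4555, 0.089, 0.0271]
tool_rot: [0.567, 0.421, 0.567, -0.424]
contact_force: [-1.6, -7.3, 4.7]
gripper_width: 0.348
```

```bash
python3 r.py
```

```text
tcp [0.4555 0.089  0.0271] jaw -73.42 10.6 Fu -3.56 Fv -6.56 Fz 4.73 tq [-1.21  0.11  0.13]
fence v [0.0154 0.0165 0.0237 0.0287 0.0292]
rail ztop 0.0609 u end 0.0678 v [-0.0141 -0.0128  0.0003  0.0136  0.0149] slope [-0.0014  0.0005] 15.346449851989746
plate u [0.0887 0.0907 0.0935] abs u 0.5528
```

Call:
{"method": "play_rows", "body": {"motion": [[1,[0.0049,0.0012,0.0002],0],[1,[0.0097,0.0026,0.0003],0],[1,[0.0144,0.004,0.0004],0],[1,[0.0144,0.004,0.0004],0]]}}

```text
time: 11.05
tool_pos: [0.4689, 0.093, 0.0273]
tool_rot: [0.566, 0.42, 0.568, -0.425]
contact_force: [-5.6, -8.3, 8.0]
gripper_width: 0.343
```

```bash
python3 r.py w6; python3 m.py 6 | head -1
```

```text
tcp [0.4689 0.093  0.0273] jaw -73.41 11.05 Fu -7.72 Fv -6.42 Fz 8.04 tq [-1.27  0.7   0.06]
fence v [0.0161 0.0188 0.0245 0.0288 0.0292]
rail ztop 0.0611 u end 0.068 v [-0.0142 -0.0129  0.0003  0.0136  0.0149] slope [-0.0004  0.0004] 17.056921005249023
plate u [0.0126 0.078  0.0798] abs u 0.554
tcp [0.4689 0.093  0.0272] jaw -73.42 11.1 [-5.01 -6.98  6.42] [ 0.04 -0.07  2.1  -0.    1.12  1.32]
```

View pics/w6.png

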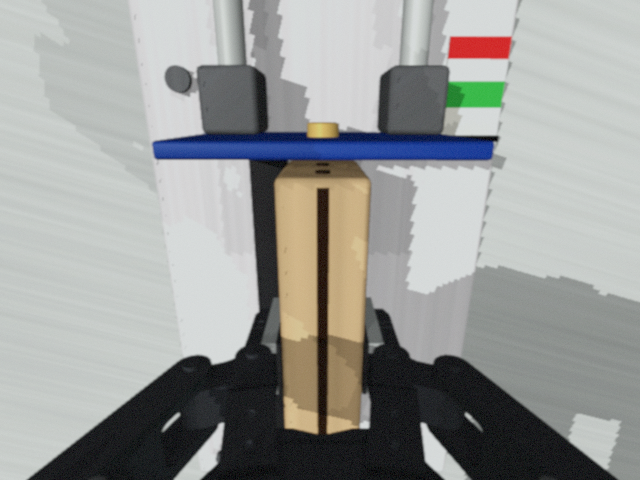

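View pics/s6.png

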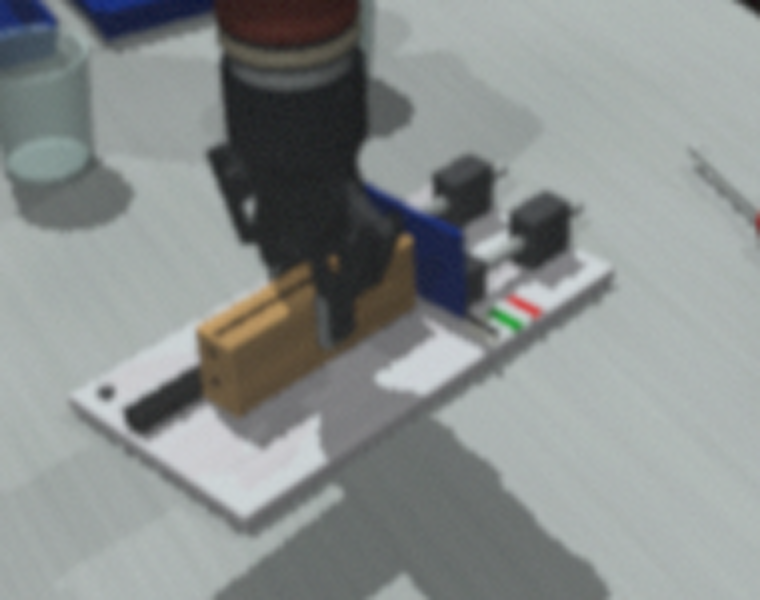

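The wrist view shows the plate front edge at about (322,158), just ahead of the rail end at (322,178). The pointer at (478,138) is still at rest and the green band is at (475,95). I'll reduce side and down load, then advance.

Call:
{"method": "play_rows", "body": {"motion": [[1,[0.0001,-0.0004,0.0006],0],[1,[0.003,0.0004,0.0008],0],[1,[0.0059,0.0013,0.001],0],[1,[0.0087,0.0022,0.0012],0],[1,[0.0087,0.0022,0.0012],0]]}}

```text
time: 11.75
tool_pos: [0.4764, 0.0951, 0.0274]
tool_rot: [0.565, 0.42, 0.569, -0.425]
contact_force: [-6.7, -8.4, 3.9]
gripper_width: 0.341
```

```bash
python3 r.py w7
```

```text
tcp [0.4764 0.0951 0.0274] jaw -73.42 11.75 Fu -8.83 Fv -6.14 Fz 3.95 tq [-1.26  0.76  0.06]
fence v [0.0206 0.0209 0.0249 0.0289 0.0292]
rail ztop 0.0612 u end 0.0655 v [-0.0142 -0.0129  0.0003  0.0136  0.0149] slope [-0.0033  0.0005] 15.686110496520996
plate u [0.0124 0.0724 0.0734] abs u 0.5561
```

View pics/w7.png

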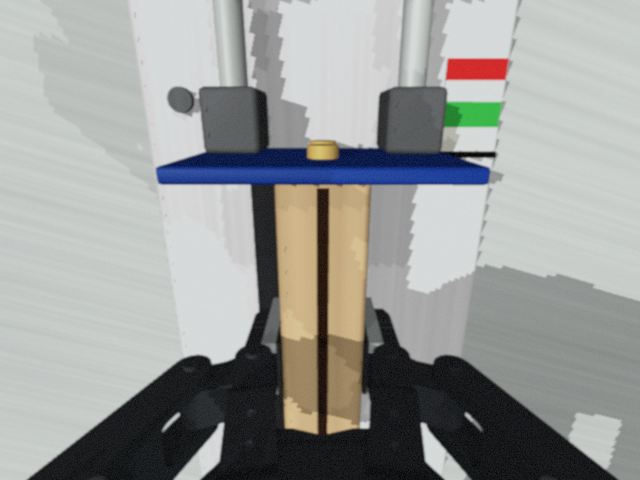

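The rail end now touches the plate at row 183. The pointer at row 154 is just below the green band (rows 102–126), so gauge is about 1 mm. I'll push on 12 mm.

Call:
{"method": "play_rows", "body": {"motion": [[1,[0.0024,0.0004,0.0002],0],[1,[0.0048,0.0009,0.0003],0],[1,[0.0072,0.0015,0.0004],0],[1,[0.0096,0.0022,0.0005],0],[1,[0.0115,0.0029,0.0006],0]]}}

```text
time: 12.3
tool_pos: [0.4853, 0.0978, 0.0275]
tool_rot: [0.563, 0.418, 0.57, -0.427]
contact_force: [-17.4, -9.7, 11.9]
gripper_width: 0.343
```

```bash
cat > g.py <<'E'
from h import *
u=np.array([np.cos(.288),np.sin(.288)]);v=np.array([-u[1],u[0]])
import sys
im,_=cams.grab_frame('wrist');p,y,M,s=pose();f=s['contact_force']
if len(sys.argv)>1:cv2.imwrite(f'pics/{sys.argv[1]}.png',im[:,:,::-1])
i=im.astype(int);r,g,b=i[...,0],i[...,1],i[...,2]
reg=np.zeros(r.shape,bool);reg[:200,430:520]=1
G=reg&(g>1.6*r)&(g>1.6*b);R=reg&(r>2*g)&(r>2*b)
def U(m):
    vv,uu=np.nonzero(m);return np.array([px('wrist',q,.012)[:2] for q in zip(uu,vv)])@u
gu,ru=U(G),U(R)
ge=np.percentile(gu,[1,99]);re=np.percentile(ru,[1,99])
# pointer: darkest pixels below/within column band
cols=np.nonzero(G)[1];c0,c1=int(np.percentile(cols,60)),int(np.percentile(cols,95))
rows=np.nonzero(R)[0].min();
prof=np.median(i[rows:215,c0:c1].max(-1),1);k=np.argmin(prof)
rr=rows+np.average(np.arange(len(prof)),weights=np.clip(90-prof,0,None)) if (prof<90).any() else None
pu=px('wrist',((c0+c1)/2,rr if rr else rows+k),.014)[:2]@u
print('green',ge.round(4),'red',re.round(4),'rows ptr',rr,'min',prof.min(),'gauge est %.4f'%((pu-ge.mean())+.017))
print('tcp',p.round(4),'u %.4f v %.4f'%(p[:2]@u,p[:2]@v),'t',s['time'],'Fu %.2f Fv %.2f Fz %.2f'%(f[:2]@u,f[:2]@v,f[2]))
E
python3 g.py w8
```

```text
green [0.5663 0.5752] red [0.5842 0.591 ] rows ptr 153.92831541218638 min 15.0 gauge est 0.0103
tcp [0.4856 0.0979 0.0276] u 0.4934 v -0.0441 t 12.35 Fu -17.87 Fv -5.79 Fz 11.71
```

View pics/w8.png

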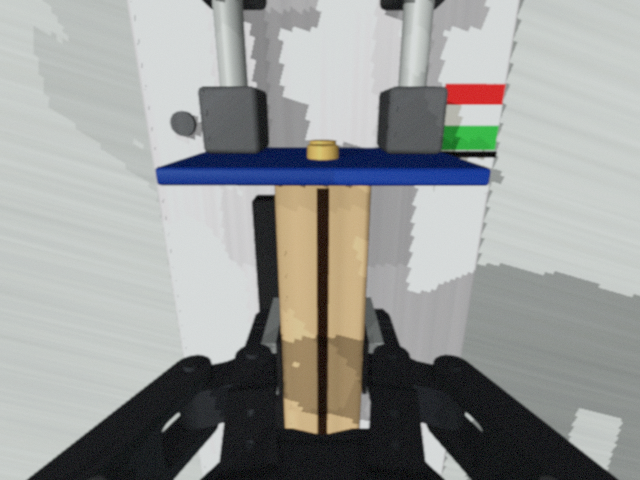

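The pointer at row 154 now sits at the lower edge of the green band, so gauge is about 11 mm. Friction from down-force is adding to the push. I'll unload a bit and advance 4 mm.

Call:
{"method": "play_rows", "body": {"motion": [[1,[0.0001,-0.0003,0.0007],0],[1,[0.002,0.0003,0.0009],0],[1,[0.0039,0.0009,0.001],0],[1,[0.0039,0.0009,0.001],0]]}}

```text
time: 12.75
tool_pos: [0.4886, 0.0988, 0.0277]
tool_rot: [0.563, 0.418, 0.571, -0.427]
contact_force: [-15.2, -8.5, 8.5]
gripper_width: 0.341
```

```bash
python3 g.py w9
```

```text
green [0.5665 0.5747] red [0.5838 0.5907] rows ptr 153.71601208459214 min 15.0 gauge est 0.0136
tcp [0.4886 0.0988 0.0278] u 0.4966 v -0.0441 t 12.8 Fu -16.23 Fv -3.55 Fz 8.20
```

Call:
{"method": "play_rows", "body": {"motion": [[1,[0.0017,0.0004,0.0003],0],[1,[0.0034,0.0009,0.0005],0],[1,[0.0034,0.0009,0.0005],0]]}}

```text
time: 13.1
tool_pos: [0.4913, 0.0996, 0.0279]
tool_rot: [0.563, 0.418, 0.571, -0.428]
contact_force: [-15.5, -8.1, 7.7]
gripper_width: 0.342
```

```bash
python3 g.py w10; python3 r.py
python3 - <<'E'
from h import *
p,y,M,s=pose();print('tilt',M[:,0])
im,W=cloud('side');cv2.imwrite('pics/s10.png',cv2.resize(im[150:300,190:380,::-1],None,fx=4,fy=4,interpolation=cv2.INTER_CUBIC))
im,W=cloud('wrist');u=np.array([np.cos(.288),np.sin(.288)])
z=W[...,2];m=(im[...,0]>im[...,2]*1.3)&(np.hypot(W[...,0]-p[0],W[...,1]-p[1])<.11)&(abs(z-.061)<.005)
print('top z vs u',np.polyfit((W[m][:,:2]-p[:2])@u,W[m][:,2],1))
E
```

```text
green [0.5659 0.5747] red [0.5839 0.5908] rows ptr 153.63455657492355 min 17.5 gauge est 0.0168
tcp [0.4913 0.0995 0.0279] u 0.4994 v -0.0441 t 13.15 Fu -17.84 Fv -3.69 Fz 8.33
tcp [0.4913 0.0995 0.0279] jaw -73.41 13.15 Fu -17.84 Fv -3.69 Fz 8.33 tq [-1.51  1.95  0.14]
fence v [0.0207 0.021  0.0249 0.0288 0.0292]
rail ztop 0.0615 u end 0.0656 v [-0.0142 -0.0129  0.0003  0.0135  0.0147] slope [-0.0075  0.0006] 17.425464630126953
plate u [0.0129 0.0727 0.0736] abs u 0.5721
tilt [-0.01803305 -0.00409578 -0.999829  ]
top z vs u [-0.01472276  0.06181862]
```

View pics/w10.png

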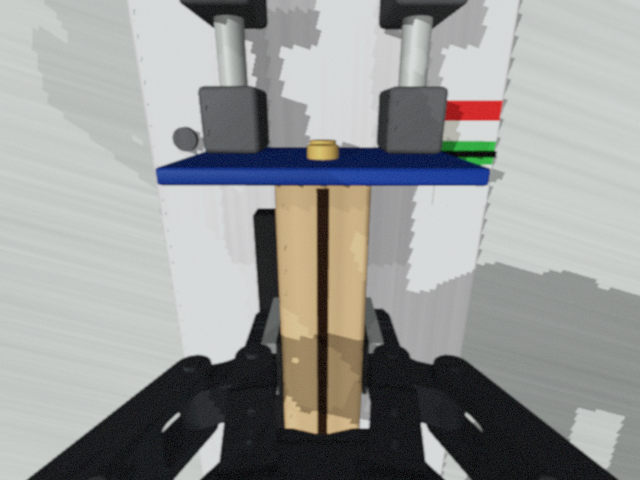

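View pics/s10.png

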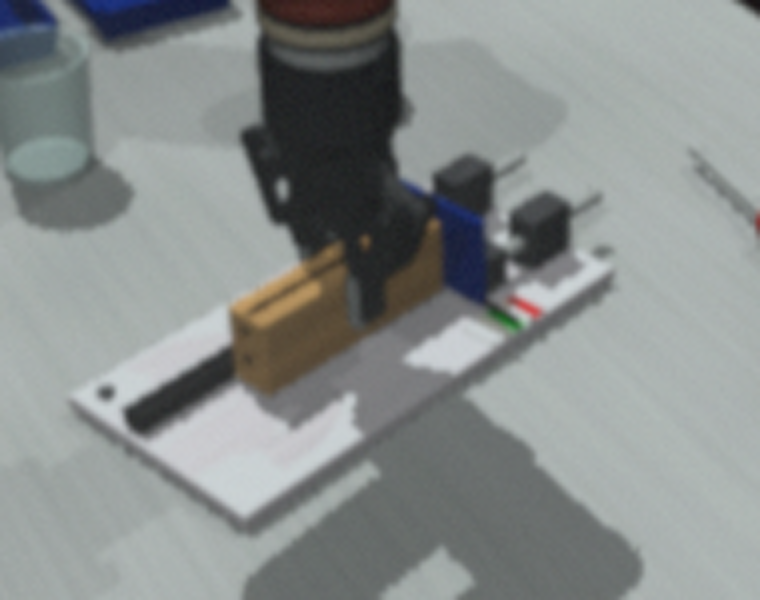

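The pointer at row 154 is in the middle of the green band (rows 141–164), so gauge is about 16.8 mm. The rail is flat to about 0.015 rad. I'll take a little down-load off and hold for over a second.

Call:
{"method": "play_rows", "body": {"motion": [[1,[0,0,0.0004],0],[1,[0,0,0.0004],0],[1,[0,0,0.0004],0],[1,[0,0,0.0004],0],[1,[0,0,0.0004],0]]}}

```text
time: 13.8
tool_pos: [0.4913, 0.0996, 0.0279]
tool_rot: [0.563, 0.418, 0.571, -0.427]
contact_force: [-14.2, -7.9, 6.0]
gripper_width: 0.343
```

Call:
{"method": "play_rows", "body": {"motion": [[1,[0,0,0],0],[1,[0,0,0],0],[1,[0,0,0],0],[1,[0,0,0],0],[1,[0,0,0],0]]}}

```text
time: 14.3
tool_pos: [0.4913, 0.0996, 0.0279]
tool_rot: [0.563, 0.418, 0.571, -0.427]
contact_force: [-13.4, -8.6, 5.5]
gripper_width: 0.342
```

Call:
{"method": "play_rows", "body": {"motion": [[1,[0,0,0],0],[1,[0,0,0],0],[1,[0,0,0],0],[1,[0,0,0],0],[1,[0,0,0],0]]}}

```text
time: 14.8
tool_pos: [0.4913, 0.0996, 0.0279]
tool_rot: [0.563, 0.418, 0.571, -0.427]
contact_force: [-14.1, -8.7, 4.8]
gripper_width: 0.344
```

```bash
python3 g.py w11; python3 r.py
python3 - <<'E'
from h import *
im,W=cloud('top');cv2.imwrite('pics/t11.png',im[:,:,::-1])
p,y,M,s=pose();print('tilt',M[:,0])
for c,t in (('top','tray'),('side','tray'),('side','glass_a'),('side','screwdriver')):
    cams.grab_frame(c);print(t,[(round(r['score'],2),[round(float(v),3) for v in r['at']]) for r in nets.landmark_of(c,t)])
E
```

```text
green [0.5659 0.5747] red [0.5839 0.5909] rows ptr 153.65290519877675 min 16.5 gauge est 0.0168
tcp [0.4913 0.0996 0.0279] u 0.4994 v -0.0441 t 14.85 Fu -16.09 Fv -3.44 Fz 5.49
tcp [0.4913 0.0996 0.0279] jaw -73.41 14.85 Fu -16.09 Fv -3.44 Fz 5.49 tq [-1.45  1.83  0.13]
fence v [0.0207 0.021  0.0249 0.0288 0.0292]
rail ztop 0.0615 u end 0.0655 v [-0.0142 -0.013   0.0002  0.0135  0.0147] slope [-0.0088  0.0007] 15.48840618133545
plate u [0.0127 0.0727 0.0736] abs u 0.5721
tilt [-0.01759074 -0.00400104 -0.99983727]
tray [(0.79, [0.623, -0.295, 0.002])]
tray [(0.87, [0.627, -0.302, 0.001])]
glass_a [(0.8, [0.409, 0.385, -0.002])]
screwdriver [(0.77, [0.772, 0.061, -0.0])]
```

View pics/w11.png

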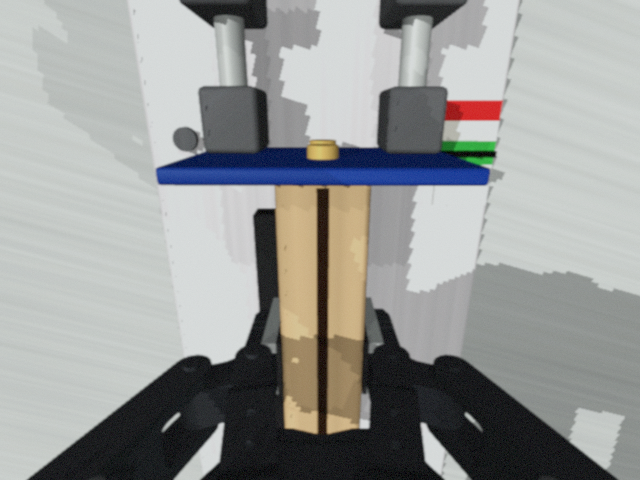

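Gauge is steady at about 16.8 mm. The measured push of 16 N includes bed and fence friction, so I'll relax the command by 0.7 mm. That should leave the net push near the spring's 9–10 N while the rail stays put, and then I'll hold.

Call:
{"method": "play_rows", "body": {"motion": [[1,[-0.0003,-0.0001,0],0],[1,[-0.0007,-0.0002,0],0],[1,[-0.0007,-0.0002,0],0],[1,[-0.0007,-0.0002,0],0],[1,[-0.0007,-0.0002,0],0]]}}

```text
time: 15.85
tool_pos: [0.4913, 0.0996, 0.0279]
tool_rot: [0.563, 0.418, 0.571, -0.427]
contact_force: [-10.8, -7.2, 2.9]
gripper_width: 0.343
```

Call:
{"method": "play_rows", "body": {"motion": [[1,[0,0,0],0],[1,[0,0,0],0],[1,[0,0,0],0],[1,[0,0,0],0],[1,[0,0,0],0]]}}

```text
time: 16.35
tool_pos: [0.4913, 0.0996, 0.0278]
tool_rot: [0.563, 0.418, 0.571, -0.427]
contact_force: [-11.2, -7.5, 2.6]
gripper_width: 0.339
```

Call:
{"method": "play_rows", "body": {"motion": [[1,[0,0,0],0],[1,[0,0,0],0],[1,[0,0,0],0],[1,[0,0,0],0],[1,[0,0,0],0]]}}

```text
time: 16.85
tool_pos: [0.4914, 0.0996, 0.0279]
tool_rot: [0.563, 0.418, 0.571, -0.427]
contact_force: [-10.0, -8.3, 1.9]
gripper_width: 0.339
```

```bash
python3 g.py w12; python3 r.py|tail -3; python3 m.py 12|head -1
```

```text
green [0.5659 0.5747] red [0.5839 0.5909] rows ptr 153.61387631975867 min 15.0 gauge est 0.0168
tcp [0.4913 0.0996 0.0279] u 0.4994 v -0.0441 t 16.9 Fu -11.85 Fv -4.37 Fz 2.40
fence v [0.0207 0.021  0.0249 0.0288 0.0292]
rail ztop 0.0615 u end 0.0656 v [-0.0142 -0.0129  0.0002  0.0134  0.0147] slope [-0.0034  0.0004] 17.712804794311523
plate u [0.0111 0.0726 0.0736] abs u 0.572
tcp [0.4913 0.0996 0.0279] jaw -73.41 16.95 [-11.12  -6.77   2.75] [ 0.05 -0.01  2.04 -0.    1.13  1.34]
```

View pics/s12.png

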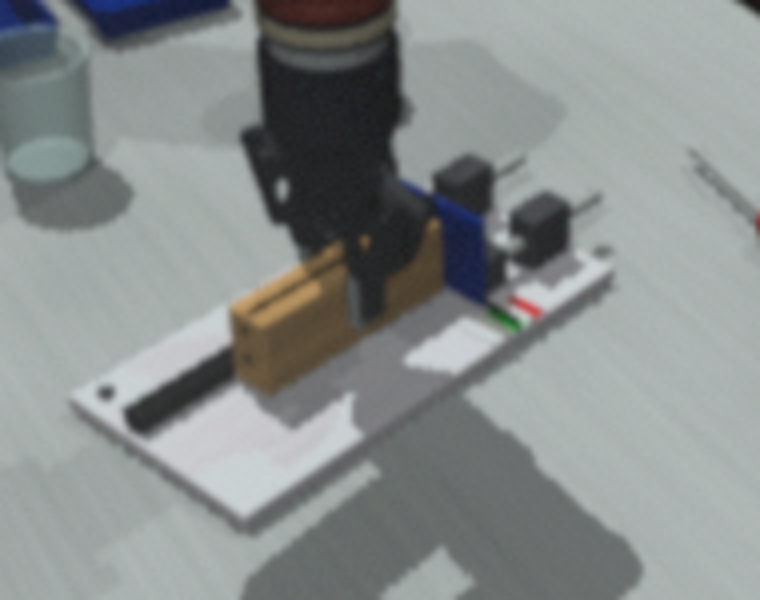

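The side view shows the rail flat along the fence with its end on the plate at about (440,240), and it is steady. Push is about 12 N, side load on the fence about 4 N, and gauge about 16.8 mm. I'll hand in.

Run:
```python
from h import *
print(workorder.job_done());s=state();print(s['time'],s['tool_pos'],s['contact_force'])
```

```text
the job is handed in; nothing more can be done
None
the job is handed in; nothing more can be done
```

The rail is lying on the bed, snug along the fence and pressed against the blue end plate with the pointer in the green. I handed the job in at about 17 s with the arm still holding it there. No verdict is reported, so the figures below are my own last checks.

- **Gauge:** about 16.8 mm from the wrist picture, near the middle of the green, and steady for more than 3 s. In every check it stayed well short of the red.
- **Push:** about 12 N along the fixture, which includes bed and fence friction. The spring itself should be giving about 9.4 N. Before I eased the command back by 0.7 mm, the same reading was 16 N, mostly friction.
- **Fit:** about 4 N of side load on the fence. The rail and the fixture agreed in direction to well under 0.02 rad. The rail is pitched slightly nose-down by about 0.015–0.018 rad, so its middle sits roughly 1 mm above the bed. That is inside the limits but not perfectly flat.
- **Bystanders:** the tray, one glass and the screwdriver were detected within a few millimetres of where they started. The networks did not report the second glass in the last side picture, but the arm never went near it after the opening move, which passed well above the glasses.

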